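# Lock a printing block behind the gravity catch of its rack

### The arm

A 6-joint arm with a two-finger parallel gripper is mounted at the origin on the work surface; the furniture and walls round the work are solid. World frame = base frame: x ahead of the robot, y to its left, z up, the work surface at z = 0. Lengths are in m, angles in degrees, forces in N, time in s.
With the tool pointing down it reaches from about 0.25 to 0.725 m from the base axis. Payload 9.7 kg.
Tool frame: the origin (TCP) lies on the centre line of the jaws, within the pads' length; the fingertips stand 19 mm ahead of it and the grasp point (between the pads) is the TCP (bot.tcp_to_tips is the z of the fingertips in the tool frame, in m); z points along the fingers, y is the line along which they close (so a half turn about z gives the same grasp; the last joint's range is limited). The gripper opens to 85 mm and grips with 20 to 120 N. Pads are 22 mm wide; open, the fingers measure 114 mm over their backs; the gripper's body (76 mm by 85 mm) begins 54 mm behind the grasp point. The pads swing forward as they close: fully open they stand 13 mm farther back than shut.
Start: joints at [66.291, 4.979, 10.078, 95.1, 0, 90], TCP at [0.221, 0.504, 0.25] pointing down, gripper open.
Joint ranges: [-179.16, 179.16], [-48.56, 103.87], [-65.8, 70.77], [-126.05, 130.52], [-82.76, 87.17], [-180, 180]. Speed limits (degrees/s): [127.2, 127.2, 147.25, 180, 180, 180].

### API

Orientations are given as [roll, pitch, yaw] about the fixed x, y, z axes, in that order (R = Rz(yaw) Ry(pitch) Rx(roll)).
In Python, from workcell import bot gives the robot as it stands. The module is installed in compiled form; this text tells all that it offers.
- The arm moves only by the tool play_rows, never from a script. Its argument "increments" is a list of rows, each an object with "slide": the shift along the tool's x, y, z in mm, a list of three; "angular": the turn, a rotation vector about the tool's x, y, z in degrees, a list of three; "claw": the opening, from -1 (shut) to 1 (fully open). In form: [{"slide": [x, y, z], "angular": [rx, ry, rz], "claw": claw}, ...]. A call has 1 to 8 rows; each row shifts and turns the commanded pose from where the row before left it, along the tool's axes as they then stand; what a row does not reach is not made up. A row lasts 1/10 s, in which the tool goes at most 50 mm and 8.59 degrees, less where a joint would pass 70% of its speed; a pose out of reach is approached as far as the arm can. A call is refused whole if a number of a shift passes 50 or a number of a turn 8.59, either way. A call with a gripper value outside its range is refused whole. The fingers move at their own pace and stop on an object; "squeeze" is the grip in N (left out, the last holds). Time passes only in rows, so rows that do not move let the fingers close. It gives the time, the measured TCP pose, the force, the opening and the grip force at its end, in the units of the state.
- bot.get_obs(): the state, without advancing time (a new reading comes with each control period).
- bot.camera(name): name is "scene" or "top" or "wrist"; returns the picture (420x560x3 uint8, red, green, blue); there is no depth.
- bot.camera_info(name): a dict with "fovy" (degrees; the focal length in pixels is half the picture's height over the tangent of half this angle, whatever the lens; pixels are square), "cx", "cy" (the principal point, pixels), "R" (3x3) and "t" (3): a world point X has camera coordinates R X + t. Camera axes: x right, y down, z forward; pixel columns grow to the right and rows downward; lengths in m; the calibration is good to about 2 mm. A picture is of the moment at which its call begins: read the wrist's pose just before it. camera_info takes no time and is no camera call; for the wrist camera it gives the pose at the moment of the call.
- bot.job_done(): hands the job in; it is judged then, once.
The state is a dict: "time": time; "q": joint angles; "qd": joint speeds; "joint_efforts": joint torques, N m; "ee_pos": TCP position; "tcp_rot": TCP orientation; "wrist_force": force on the tool from outside, world axes, zero at the start; "torque": the same for the moment, N m; "opening": finger opening in m; "grasp_force": force on a finger pad.
Only numpy, scipy, OpenCV 4.12 (cv2) and the standard library are available. Lean on these libraries where they do the work, as an engineer would, in place of code of your own. Each camera call takes 0.05 s, during which the arm holds its last target. There are 200 camera calls.

### The job

Put the wooden printing block away in its rack: set it on the open apron, handle across the lane, and slide it in so that its own leading edge lifts the red swinging catch, then press it on against the sprung buffer until the catch drops behind it, and let go with the block lying flat and locked in. Slide by feel, with never more than 22 N between block and rack on the way in; do not touch the rack or its catch with the gripper or arm, and leave the other things where they are.

Things in the scene. Friction and masses are not known exactly. Their poses are not given: they have to be found in the camera images.
- rack: Fixed wooden lane on the table for one printing block. Origin: middle of the lane, on the table top; x = the way in (away from the robot, within 20 degrees), z up. Plywood floor, top at z = 8 mm, x -135 to 165, y +-90 mm. Two side rails, inner faces at y = +-52, x -30 to 120, tops at z = 28 mm. The buffer and catch sit on one dark steel slide, clamped up to 15 mm nearer or farther in x (not measured).
- lane_mouth (a point): Point on the lane floor, mid-width, 50 mm before the rack's origin (rack x = -50, z = 8 mm), axes as the rack. The open apron lies before it; from rack x = -70 to -30 mm flared guides narrow from about +-70 to +-52 mm in y.
- catch_place (a point): Hinge pin of the red catch if the slide is at its middle setting (rack x = -20, y = 43, z = 50 mm); really up to 15 mm nearer or farther. Catch, pin and bracket all lie at rack y > 33 mm, up to z = 58 mm. The arm, 46 mm long and 10 mm wide, slopes from the pin down and inward (+x), its steel tip 6 mm above the floor.
- catch (a joint): Angle of the red gravity catch, rad: 0 = at rest, grows as the tip is lifted (to 1.0). The block's leading edge moving along +x lifts it easily to about 0.46; it rides on the block's top and falls back to 0 when the block's rear end is 47 mm past the pin (block_grip at rack x = 67 mm for the middle setting, 52 to 82 in all). Then it bars the way out.
- buffer_place (a point): Face of the rubber-tipped spring buffer for the middle setting (rack x = 98, y = 0, z = 24 mm), 18 mm across; really up to 15 mm nearer or farther. The block meets it 8 mm before the catch can fall. It yields 1 mm per newton (catch falls at about 8 N, plus the block's drag on the floor) and goes solid after 11.5 mm. Once let go, it pushes the block back some mm, towards the catch.
- block_grip (a point): Grip point on the dark handle of the wooden printing block (blue face below), 48 mm above the block's underside, mid-block. The handle is a bar on top: 16 mm thick along x, 50 mm long along y, from 24 to 66 mm above the underside. z up; both ends of the block are alike.
- block: The printing block: 80 mm along its x (slides in along x), 100 mm along y, 24 mm thick without the handle, 0.25 to 0.47 kg. Origin at the centre of its underside, axes as block_grip. It has 2 mm play at each side between the rails.
- mug: White mug with a handle, 92 x 127 x 95 mm, origin at the centre of its underside. Leave alone.
- blue_ink: Blue ink pot with black lid, 44 mm across, 51 mm high, origin under its centre. Leave alone.
- red_ink: Red ink pot with black lid, 44 mm across, 51 mm high, origin under its centre. Leave alone.
Things that resemble listed ones, but are neither listed nor needed, are in the scene too. There is more than one size of the block; the job needs the smaller.

How it is judged (in metres and radians):
On the way:
1. the block, flat in the mouth of the lane, has lifted the catch and carries it on its top (value of joint catch above 0.35 rad and x of block_grip in the frame of rack between -0.045 and 0.06 m and angle between block's own z axis and vertical below 0.12 rad and z of block_grip in the frame of rack below 0.064 m), for 0.2 s.
At the end, for the whole second after the job is handed in: Catch within 0.08 rad of rest behind the block; handle 34 to 96 mm inward of the rack's origin and within 6 mm of the lane's middle; block flat on the lane floor (height to 4 mm, tilt to 0.06 rad), handle square across the lane to 0.12 rad; at rest, let go (value of joint catch below 0.08 rad and x of block_grip in the frame of rack between 0.034 and 0.096 m and y of block_grip in the frame of rack between -0.006 and 0.006 m and z of block_grip in the frame of rack below 0.06 m and angle between block's own z axis and vertical below 0.06 rad and angle between the x axis of block_grip and the x axis of rack, either way round below 0.12 rad and linear speed of block below 0.01 m/s); the robot touches nothing.
It fails at once if on its way in from the apron the block loads the rack (rails, floor, catch or buffer) with more than 22 N (x of block_grip in the frame of rack above -0.07 m and contact force between block and rack above 22 N).
It fails at once if the gripper or arm touches the rack or its catch (contact force between any of the fingers, the arm and rack above 1 N).
It fails at once if another thing is shifted by more than 30 mm (distance of any of mug, blue_ink, red_ink from where it was at the start of the episode above 0.03 m).
It also fails if it takes over 64 s, if anything falls off the work surface, if the arm or the gripper's body presses on something with over 40 N, if the wrist force passes 120 N, or if a joint passes its speed limit or range.

## Working session

There is one attempt and no reset: what is moved stays moved. The work goes in short steps, Python scripts to look and compute and a tool call to move; the robot and the scene stay as the last step left them, time stands still between calls to the robot, and variables do not carry over. Pictures are saved under pics/ and viewed, at most 10 in all, crops included, and the job is handed in when it is done.

Besides the shell and the picture viewer there is one more tool, called after "Request:" as a command line: name --argument value ..., lists and objects as JSON in quotes. play_rows: Moves the arm, as the interface text tells. Its arguments: {"type":"object","properties":{"increments":{"type":"array"},"squeeze":{"type":"number"}},"required":["increments"]}

```bash
mkdir -p pics; python3 - <<'E'
from workcell import bot
import cv2,numpy as np
o=bot.get_obs();print(o['time'],o['ee_pos'],o['tcp_rot'],o['opening'],o['wrist_force'])
for n in ['scene','top']:
    cv2.imwrite(f'pics/{n}0.png',bot.camera(n)[:,:,::-1]); i=bot.camera_info(n);print(n,i['fovy'],i['cx'],i['cy'],np.round(i['R'],3).tolist(),np.round(i['t'],3))
E
```

```text
0.0 [0.2210808  0.50339784 0.24958018] [-1.79925047e+02  1.78512104e-04  1.56289342e+02] 0.08524039443361202 [ 0.22827374  0.27153092 -0.69708944]
scene 43.69066119899813 282.8037768141937 210.46198581800758 [[0.886, -0.464, 0.0], [-0.206, -0.395, -0.895], [0.415, 0.793, -0.446]] [-0.482  0.136  1.233]
top 53.05997980750775 276.4700280998424 208.07769674305987 [[0.017, -1.0, 0.002], [-0.999, -0.017, -0.044], [0.044, -0.001, -0.999]] [-0.039  0.487  1.112]
```

View pics/top0.png

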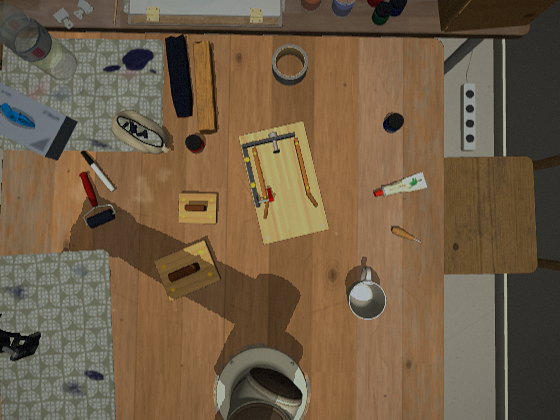

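View pics/scene0.png

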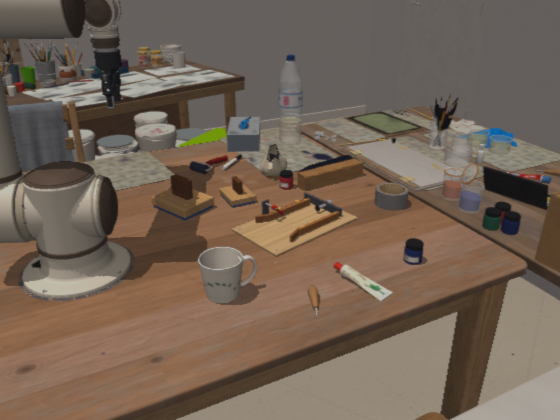

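```bash
cat > h.py <<'E'
import numpy as np,cv2
from workcell import bot
def ray(n,u,v,z,i=None):
    i=i or bot.camera_info(n);f=210/np.tan(np.radians(i['fovy']/2));R=np.array(i['R']);t=np.array(i['t'])
    c=-R.T@t;d=R.T@np.array([(u-i['cx'])/f,(v-i['cy'])/f,1]);return c+d*(z-c[2])/d[2]
def proj(n,X,i=None):
    i=i or bot.camera_info(n);f=210/np.tan(np.radians(i['fovy']/2));p=np.array(i['R'])@np.array(X)+np.array(i['t'])
    return np.array([i['cx']+f*p[0]/p[2],i['cy']+f*p[1]/p[2]])
E
python3 - <<'E'
import cv2
im=cv2.imread('pics/top0.png')[110:255,150:340]
cv2.imwrite('pics/crop0.png',cv2.resize(im,None,fx=4,fy=4,interpolation=cv2.INTER_CUBIC))
E
```

```text
(no output)
```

View pics/crop0.png

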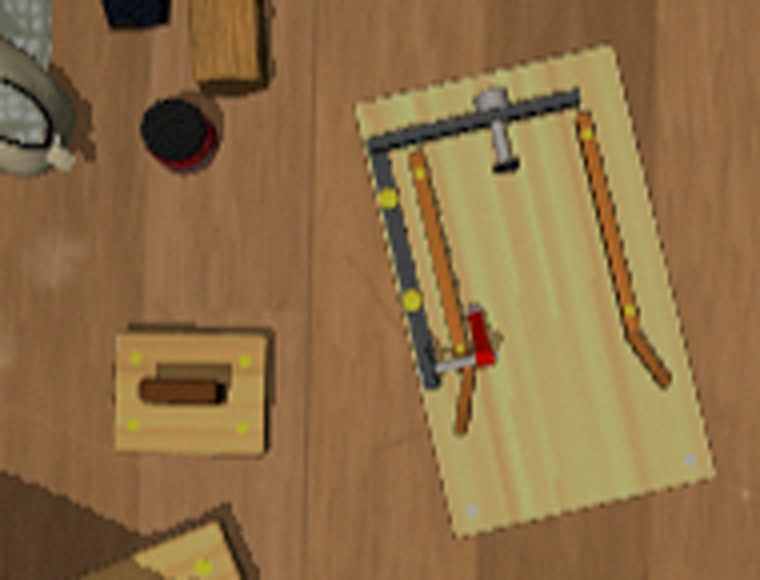

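```bash
python3 - <<'E'
from h import *
i=bot.camera_info('top')
def c(u,v,z): return ray('top',150+(u+.5)/4-.5,110+(v+.5)/4-.5,z,i)[:2]
P=np.array([c(*p,.008) for p in [(357,104),(611,46),(714,475),(458,537)]])
FL,FR,NR,NL=P
x=((FL+FR)-(NL+NR))/2;print('len',np.hypot(*x));yaw=np.degrees(np.arctan2(x[1],x[0]))
w=((FL+NL)-(FR+NR))/2;print('w',np.hypot(*w),'yaw',yaw,np.degrees(np.arctan2(-w[0],w[1])))
u=x/np.hypot(*x);ctr=P.mean(0);print('ctr',ctr,'orig',ctr-.015*u)
B=np.array([c(*p,.024) for p in [(118,333),(268,330),(266,454),(116,452)]])
print('block',B.mean(0),np.linalg.norm(B-np.roll(B,1,0),axis=1),np.degrees(np.arctan2(*(B[0]-B[3]+B[1]-B[2])[::-1])))
H=np.array([c(*p,.066) for p in [(140,380),(223,380),(223,403),(140,402)]]);print('handle',H.mean(0))
O=ctr-.015*u;y=np.array([-u[1],u[0]])
for nm,p,z in [('pin',(482,360),.05),('buf',(506,165),.033),('bufbar',(500,115),.03)]:
    d=c(*p,z)-O;print(nm,d@u,d@y)
E
```

```text
len 0.29807451147786607
w 0.17580149480407892 yaw 14.199468083499324 14.2617721266673
ctr [ 0.55799568 -0.04844568] orig [ 0.54345397 -0.05212516]
block [0.48435784 0.17669255] [0.07851873 0.09900429 0.08183759 0.09870701] 0.4942722516974538
handle [0.4830725  0.17554862]
pin -0.025909104012081217 0.04543435688185077
buf 0.09674342208112827 0.0006888462172647588
bufbar 0.13055702753320242 -0.003191798367418084
```

Request:
play_rows --increments '[{"slide":[0,0,0],"angular":[0,0,8.2],"claw":0.1},{"slide":[0,0,0],"angular":[0,0,8.2],"claw":0.1},{"slide":[0,0,0],"angular":[0,0,8.2],"claw":0.1},{"slide":[0,0,0],"angular":[0,0,8.2],"claw":0.1},{"slide":[0,0,0],"angular":[0,0,8.2],"claw":0.1},{"slide":[0,0,0],"angular":[0,0,8.2],"claw":0.1},{"slide":[0,0,0],"angular":[0,0,8.2],"claw":0.1},{"slide":[0,0,0],"angular":[0,0,8.2],"claw":0.1}]'

```text
time: 0.9
ee_pos: [0.2211, 0.5035, 0.2499]
tcp_rot: [-180.0, 0.0, 90.4]
wrist_force: [0.8, -0.1, 0.6]
opening: 0.0474
grasp_force: 0.0
```

Request:
play_rows --increments '[{"slide":[-36,28,0],"angular":[0,0,0],"claw":0.1},{"slide":[-36,28,0],"angular":[0,0,0],"claw":0.1},{"slide":[-36,28,0],"angular":[0,0,0],"claw":0.1},{"slide":[-36,28,0],"angular":[0,0,0],"claw":0.1},{"slide":[-36,28,0],"angular":[0,0,0],"claw":0.1},{"slide":[-36,28,0],"angular":[0,0,0],"claw":0.1},{"slide":[-36,28,0],"angular":[0,0,0],"claw":0.1},{"slide":[0,0,0],"angular":[0,0,0],"claw":0.1}]'

```text
time: 1.7
ee_pos: [0.4225, 0.2503, 0.2499]
tcp_rot: [180.0, 0.1, 90.4]
wrist_force: [-0.8, 0.9, -0.0]
opening: 0.0465
grasp_force: 0.0
```

Request:
play_rows --increments '[{"slide":[-25,20,0],"angular":[0,0,0],"claw":0.1},{"slide":[-25,20,20],"angular":[0,0,0],"claw":0.1},{"slide":[-24.5,20.7,30],"angular":[0,0,0],"claw":0.1},{"slide":[0,0,20],"angular":[0,0,0],"claw":0.1},{"slide":[0,0,0],"angular":[0,0,0],"claw":0.1}]'

```text
time: 2.2
ee_pos: [0.4806, 0.1795, 0.1771]
tcp_rot: [-179.7, 0.1, 90.6]
wrist_force: [-0.1, -0.1, 0.8]
opening: 0.0471
grasp_force: 0.0
```

```bash
python3 - <<'E'
from h import *
i=bot.camera_info('wrist');cv2.imwrite('pics/w1.png',bot.camera('wrist')[:,:,::-1])
import pickle;pickle.dump(i,open('w1.pkl','wb'))
print(bot.get_obs()['ee_pos'],i['fovy'],proj('wrist',[.483,.176,.066],i),proj('wrist',[.484,.1765,.024],i))
E
```

```text
[0.48091959 0.18013073 0.1792086 ] 71.25622926617473 [282.3737399  222.32700074] [283.20683569 208.38649252]
```

View pics/w1.png

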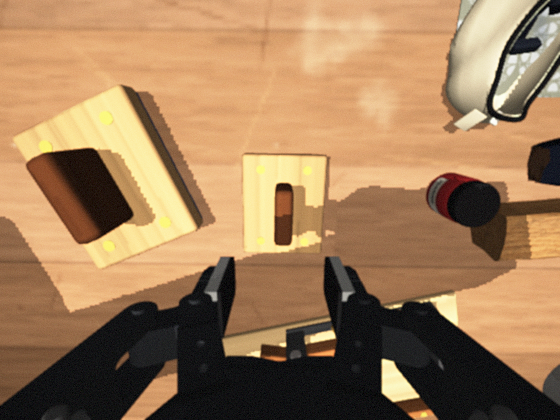

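```bash
python3 - <<'E'
from h import *
i=bot.camera_info('wrist');o=bot.get_obs();im=bot.camera('wrist');cv2.imwrite('pics/w2.png',im[:,:,::-1])
print(o['time'],o['ee_pos'],o['tcp_rot'])
c=np.array(i['R']).T@-np.array(i['t']);print('cam',c)
# block top mask: light wood
hsv=cv2.cvtColor(im,cv2.COLOR_RGB2HSV)[130:280,220:350]
m=((hsv[...,2]>175)&(hsv[...,1]>90)&(hsv[...,0]>16)&(hsv[...,0]<32)).astype(np.uint8)
n,l,s,_=cv2.connectedComponentsWithStats(m);k=1+np.argmax(s[1:,4]);pts=np.argwhere(l==k)[:,::-1]+[220,130]
r=cv2.minAreaRect(pts.astype(np.float32));print(s[k],r)
b=np.array([ray('wrist',*p,.024,i)[:2] for p in cv2.boxPoints(r)]);print(b.mean(0),np.linalg.norm(b-np.roll(b,1,0),axis=1),b)
g=cv2.cvtColor(im,cv2.COLOR_RGB2GRAY);hm=(g[175:255,262:305]<75).astype(np.uint8)
n,l,s,ce=cv2.connectedComponentsWithStats(hm);print(s[1:],ce[1:]+[262,175])
E
```

```text
2.25 [0.48091959 0.18013073 0.1792086 ] [-1.79840570e+02  4.56211613e-02  9.06771158e+01]
cam [0.480833   0.25511069 0.30420795]
[  18   25   87  101 3334] ((280.96044921875, 205.4441375732422), (83.8315658569336, 101.04428100585938), 1.5693546533584595)
[0.48243824 0.17700737] [0.08752174 0.10380437 0.07888141 0.10395928] [[0.43800052 0.12584779]
 [0.44368503 0.2294964 ]
 [0.52255739 0.22830131]
 [0.52551002 0.12438397]]
[[ 12   9  18  61 633]
 [ 13  22   1   1   1]] [[283.10900474 219.18799368]
 [275.         197.        ]]
```

Request:
play_rows --increments '[{"slide":[0.5,0,30],"angular":[0,0,0],"claw":0.1},{"slide":[0.5,0,40],"angular":[0,0,0],"claw":0.1},{"slide":[0,0,30],"angular":[0,0,0],"claw":0.1},{"slide":[0,0,20],"angular":[0,0,0],"claw":0.1},{"slide":[0,0,10],"angular":[0,0,0],"claw":0.1},{"slide":[0,0,0],"angular":[0,0,0],"claw":0.1}]'

```text
time: 2.9
ee_pos: [0.4815, 0.1818, 0.0505]
tcp_rot: [-180.0, 0.0, 90.7]
wrist_force: [0.3, -0.2, 0.1]
opening: 0.0465
grasp_force: 0.0
```

Request:
play_rows --increments '[{"slide":[0,0,0],"angular":[0,0,0],"claw":-1},{"slide":[0,0,0],"angular":[0,0,0],"claw":-1},{"slide":[0,0,0],"angular":[0,0,0],"claw":-1},{"slide":[0,0,0],"angular":[0,0,0],"claw":-1},{"slide":[0,0,0],"angular":[0,0,0],"claw":-1},{"slide":[0,0,0],"angular":[0,0,0],"claw":-1}]' --squeeze 50

```text
time: 3.5
ee_pos: [0.4827, 0.1817, 0.052]
tcp_rot: [179.9, -0.1, 90.7]
wrist_force: [0.8, 1.9, 6.4]
opening: 0.0153
grasp_force: 51.2
```

Request:
play_rows --increments '[{"slide":[0,0,-10],"angular":[0,0,0],"claw":-1},{"slide":[0,0,-20],"angular":[0,0,0],"claw":-1},{"slide":[0,0,-25],"angular":[0,0,0],"claw":-1},{"slide":[0,0,-20],"angular":[0,0,0],"claw":-1},{"slide":[0,0,0],"angular":[0,0,-4.5],"claw":-1},{"slide":[0,0,0],"angular":[0,0,-4.5],"claw":-1},{"slide":[0,0,0],"angular":[0,0,-4.5],"claw":-1},{"slide":[0,0,0],"angular":[0,0,0],"claw":-1}]'

```text
time: 4.3
ee_pos: [0.4817, 0.1811, 0.1257]
tcp_rot: [-180.0, 0.0, 104.2]
wrist_force: [-0.3, -0.3, -3.4]
opening: 0.0155
grasp_force: 50.0
```

```bash
cat >> h.py <<'E'
O=np.array([.5435,-.0521]);YAW=14.2
def rk(p,z=0):
    a=np.radians(YAW);d=np.array(p[:2])-O;return np.array([d@[np.cos(a),np.sin(a)],d@[-np.sin(a),np.cos(a)]])*1000
E
python3 - <<'E'
from h import *
o=bot.get_obs();print(o['ee_pos'],o['tcp_rot'],o['wrist_force'],rk(o['ee_pos']))
i=bot.camera_info('wrist');im=bot.camera('wrist');cv2.imwrite('pics/w3.png',im[:,:,::-1])
p=np.array(o['ee_pos']);print([proj('wrist',p+[0,0,.016],i)])
E
```

```text
[0.48166157 0.18107717 0.12571634] [-1.79993118e+02  3.64947802e-03  1.04246300e+02] [-0.25234992 -0.29552519 -3.44890843] [ -2.7488955  241.22194766]
[array([277.97534235, 307.70008604])]
```

View pics/w3.png

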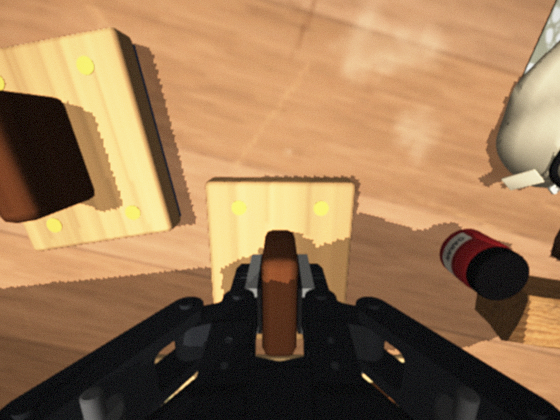

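```bash
python3 - <<'E'
from h import *
o=bot.get_obs();i=bot.camera_info('wrist');p=np.array(o['ee_pos']);a=np.radians(o['tcp_rot'][2]);tx=np.array([np.cos(a),np.sin(a)]);ty=np.array([np.sin(a),-np.cos(a)])
for n,u,v,dz in [('edge',230,180,-.0275),('edge',330,180,-.0275),('L',208,182,-.0275),('R',354,182,-.0275),('hand far',280,232,.0145),('hand near',278,354,.0145)]:
    d=ray('wrist',u,v,p[2]+dz,i)[:2]-p[:2];print(n,d@tx*1000,d@ty*1000)
E
```

```text
edge 47.65886525718291 -25.357345157268437
edge 47.648530532034684 27.155201350031565
L 46.59961315857249 -36.98956628202323
R 46.584968350282196 39.831667879793834
hand far 34.05971641712045 0.8301348047371242
hand near -25.71223903284681 -0.06187239051675975
```

Request:
play_rows --increments '[{"slide":[-25,-18,0],"angular":[0,0,0],"claw":-1},{"slide":[-30,-18,0],"angular":[0,0,0],"claw":-1},{"slide":[-35,-18,0],"angular":[0,0,0],"claw":-1},{"slide":[-35,-18,0],"angular":[0,0,0],"claw":-1},{"slide":[-35,-18,0],"angular":[0,0,0],"claw":-1},{"slide":[-35,-17,0],"angular":[0,0,0],"claw":-1},{"slide":[-25,0,0],"angular":[0,0,0],"claw":-1},{"slide":[-17,0,0],"angular":[0,0,0],"claw":-1}]'

```text
time: 5.15
ee_pos: [0.4359, -0.0766, 0.1257]
tcp_rot: [180.0, 0.0, 103.9]
wrist_force: [0.4, 0.6, -3.1]
opening: 0.0151
grasp_force: 50.3
```

Request:
play_rows --increments '[{"slide":[0,0,20],"angular":[0,0,0],"claw":-1},{"slide":[0,0,20],"angular":[0,0,0],"claw":-1},{"slide":[0,0,15],"angular":[0,0,0],"claw":-1},{"slide":[0,0,5],"angular":[0,0,0],"claw":-1},{"slide":[0,0,0],"angular":[0,0,0],"claw":-1}]'

```text
time: 5.65
ee_pos: [0.4357, -0.0747, 0.065]
tcp_rot: [-179.9, -0.0, 104.1]
wrist_force: [0.4, 0.5, -2.5]
opening: 0.0158
grasp_force: 50.2
```

```bash
python3 - <<'E'
from h import *
o=bot.get_obs();print(o['ee_pos'],o['tcp_rot'],o['wrist_force'],rk(o['ee_pos']))
a=cv2.resize(bot.camera('top')[110:270,200:350],None,fx=3.5,fy=3.5,interpolation=cv2.INTER_CUBIC)
cv2.imwrite('pics/t4.png',a[:,:,::-1])
E
```

```text
[ 0.43573489 -0.07473749  0.06501449] [-1.79942755e+02 -2.27255973e-02  1.04118339e+02] [ 0.44276459  0.51880195 -2.5016152 ] [-110.02552683    4.48977129]
```

View pics/t4.png

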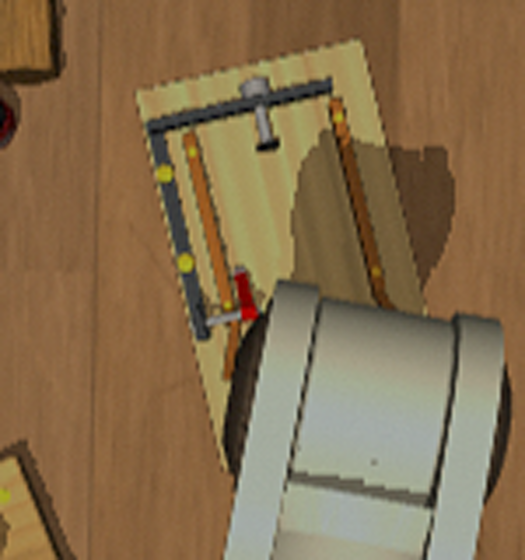

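Request:
play_rows --increments '[{"slide":[-1,0,2],"angular":[0,0,0],"claw":-1},{"slide":[0,0,1],"angular":[0,0,0],"claw":-1},{"slide":[0,0,1],"angular":[0,0,0],"claw":-1},{"slide":[0,0,0],"angular":[0,0,0],"claw":-1}]'

```text
time: 6.1
ee_pos: [0.4364, -0.0757, 0.0614]
tcp_rot: [180.0, 0.0, 104.2]
wrist_force: [-0.0, 0.8, -2.8]
opening: 0.0155
grasp_force: 50.2
```

```bash
python3 - <<'E'
from h import *
o=bot.get_obs();print(o['ee_pos'],o['tcp_rot'],o['wrist_force'],rk(o['ee_pos']))
i=bot.camera_info('wrist');cv2.imwrite('pics/w5.png',bot.camera('wrist')[:,:,::-1])
E
```

```text
[ 0.4364154  -0.0757471   0.06137643] [1.79991219e+02 2.81572167e-03 1.04186548e+02] [-2.20201890e-03  7.67998722e-01 -2.84505043e+00] [-109.61347791    3.34407636]
```

View pics/w5.png

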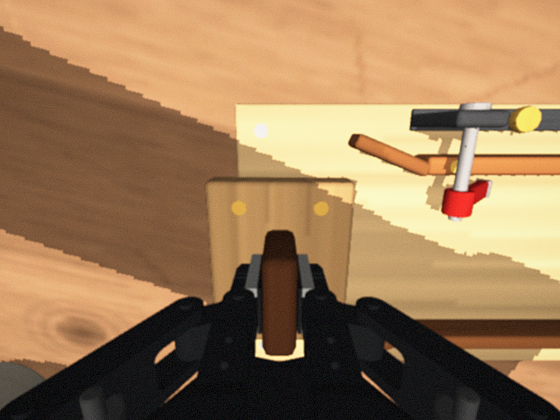

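```bash
python3 - <<'E'
from h import *
im=cv2.imread('pics/w5.png')
for u in (500,550): print(u,[tuple(im[v,u]) [::-1] and ' '.join(map(str,im[v,u,::-1])) for v in range(150,182,2)])
for u in (450,550): print(u,[(v,' '.join(map(str,im[v,u,::-1]))) for v in range(312,364,4)])
for u in (230,330): print(u,[(v,' '.join(map(str,im[v,u,::-1]))) for v in range(174,190,2)])
E
```

```text
500 ['250 239 181', '252 243 184', '151 117 72', '110 63 30', '230 144 79', '242 167 95', '243 167 93', '240 160 84', '239 158 87', '237 155 87', '234 154 79', '227 142 77', '155 93 53', '238 205 137', '249 230 167', '249 228 164']
550 ['248 238 177', '252 243 183', '148 120 76', '109 67 38', '214 129 65', '235 154 82', '238 157 82', '236 156 82', '234 152 81', '234 155 85', '230 147 79', '221 134 74', '171 107 60', '246 222 152', '248 228 163', '248 227 164']
450 [(312, '186 153 101'), (316, '191 155 103'), (320, '74 44 29'), (324, '73 44 28'), (328, '60 32 14'), (332, '80 50 30'), (336, '106 60 30'), (340, '142 83 41'), (344, '18 18 17'), (348, '23 23 20'), (352, '19 24 28'), (356, '15 10 11'), (360, '10 16 18')]
550 [(312, '178 141 98'), (316, '185 149 103'), (320, '65 43 21'), (324, '60 34 17'), (328, '59 35 18'), (332, '66 36 18'), (336, '101 61 36'), (340, '146 89 44'), (344, '143 81 41'), (348, '184 144 92'), (352, '246 235 174'), (356, '245 229 161'), (360, '224 180 121')]
230 [(174, '134 91 67'), (176, '117 82 54'), (178, '86 62 36'), (180, '87 62 38'), (182, '137 104 67'), (184, '160 117 72'), (186, '175 130 82'), (188, '175 127 79')]
330 [(174, '251 233 171'), (176, '253 228 162'), (178, '130 99 64'), (180, '99 73 43'), (182, '158 116 70'), (184, '240 197 123'), (186, '248 216 141'), (188, '250 221 146')]
```

```bash
python3 - <<'E'
from h import *
o=bot.get_obs();i=bot.camera_info('wrist');p=np.array(o['ee_pos']);a=np.radians(o['tcp_rot'][2]);tx=np.array([np.cos(a),np.sin(a)]);ty=np.array([np.sin(a),-np.cos(a)])
zb=p[2]-.0275
for n,u,v,z in [('blk',230,182,zb),('blk',330,182,zb),('blkL',208,184,zb),('blkR',354,184,zb),('railL',500,174.6,.028),('railL',550,175,.028),('Rb',450,318.5,.008),('Rb',550,318.5,.008),('Rt',450,335,.028),('Rt',550,335,.028),('plate',300,104,.008),('plate',540,104,.008),('platenear',237,140,.008),('pin',465,160,.05),('pinRight',458,205,.05),('flare',352,140,.028)]:
    d=ray('wrist',u,v,z,i)[:2]-p[:2];print(n,np.round([d@tx*1000,d@ty*1000],1),rk(d+p[:2]).round(1))
E
```

```text
blk [ 46.6 -25.4] [-135.    49.9]
blk [46.6 27.2] [-82.4  49.9]
blkL [ 45.5 -37. ] [-146.7   48.9]
blkR [45.5 39.9] [-69.7  48.9]
railL [ 49.5 120.2] [10.6 52.9]
railL [ 49.3 147.4] [37.8 52.6]
Rb [-56.5 122.2] [ 12.5 -53.2]
Rb [-56.5 193.3] [ 83.7 -53.2]
Rt [-54.2 110.6] [  1.  -50.9]
Rt [-54.2 175.1] [ 65.4 -50.9]
plate [86.8 12.4] [-97.2  90.2]
plate [ 86.8 149.3] [39.7 90.1]
platenear [ 66.9 -24.4] [-134.    70.2]
pin [59.8 86. ] [-23.6  63.1]
pinRight [38.4 86.6] [-23.   41.7]
flare [67.7 38.7] [-70.9  71.1]
```

Request:
play_rows --increments '[{"slide":[0,0,0.5],"angular":[0,0,0],"claw":-1},{"slide":[0.3,0,0.5],"angular":[0,0,0],"claw":-1},{"slide":[0,0,0],"angular":[0,0,0],"claw":-1}]'

```text
time: 6.45
ee_pos: [0.4362, -0.0754, 0.0602]
tcp_rot: [-180.0, -0.0, 104.2]
wrist_force: [-0.4, -0.3, -3.5]
opening: 0.0155
grasp_force: 50.2
```

Request:
play_rows --increments '[{"slide":[0,0,0.5],"angular":[0,0,0],"claw":-1},{"slide":[0,0,0],"angular":[0,0,0],"claw":-1}]'

```text
time: 6.65
ee_pos: [0.4363, -0.0755, 0.06]
tcp_rot: [180.0, 0.0, 104.2]
wrist_force: [0.6, 0.4, -0.7]
opening: 0.0151
grasp_force: 50.5
```

Request:
play_rows --increments '[{"slide":[0,0,0.5],"angular":[0,0,0],"claw":-1},{"slide":[0,0,0],"angular":[0,0,0],"claw":-1}]'

```text
time: 6.85
ee_pos: [0.4364, -0.0755, 0.0599]
tcp_rot: [180.0, 0.0, 104.2]
wrist_force: [-3.1, 0.9, 5.2]
opening: 0.0155
grasp_force: 51.5
```

Request:
play_rows --increments '[{"slide":[0,0,-1],"angular":[0,0,0],"claw":-1},{"slide":[0,6,0],"angular":[0,0,0],"claw":-1},{"slide":[0,8,0],"angular":[0,0,0],"claw":-1},{"slide":[0,8,0],"angular":[0,0,0],"claw":-1},{"slide":[0,8,0],"angular":[0,0,0],"claw":-1},{"slide":[0,7,0],"angular":[0,0,0],"claw":-1},{"slide":[0,3,0],"angular":[0,0,0],"claw":-1},{"slide":[0,0,0],"angular":[0,0,0],"claw":-1}]'

```text
time: 7.65
ee_pos: [0.4754, -0.0655, 0.0601]
tcp_rot: [-180.0, -0.0, 104.2]
wrist_force: [-0.4, -0.1, -3.0]
opening: 0.0153
grasp_force: 50.3
```

Request:
play_rows --increments '[{"slide":[0,2,0],"angular":[0,0,0],"claw":-1},{"slide":[0,2,0],"angular":[0,0,0],"claw":-1},{"slide":[0,2,0],"angular":[0,0,0],"claw":-1},{"slide":[0,2,0],"angular":[0,0,0],"claw":-1}]'

```text
time: 8.05
ee_pos: [0.4829, -0.0637, 0.0604]
tcp_rot: [180.0, 0.0, 104.2]
wrist_force: [0.4, -0.6, -2.3]
opening: 0.0155
grasp_force: 50.3
```

```bash
python3 - <<'E'
from h import *
o=bot.get_obs();print(o['ee_pos'],o['tcp_rot'],o['wrist_force'],rk(o['ee_pos']))
i=bot.camera_info('wrist');im=bot.camera('wrist')[:,:,::-1];cv2.imwrite('pics/w6.png',im)
E
```

```text
[ 0.4829431  -0.0637158   0.06035149] [1.79990687e+02 3.32392826e-03 1.04184409e+02] [ 0.44650314 -0.57640914 -2.32115716] [-61.55604875   3.59417118]
```

View pics/w6.png

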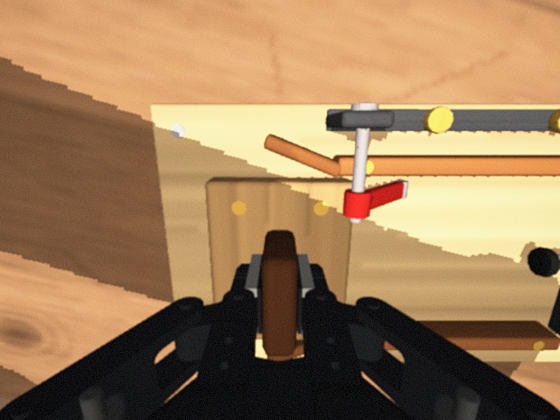

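Request:
play_rows --increments '[{"slide":[0,2,0],"angular":[0,0,0],"claw":-1},{"slide":[0,2,0],"angular":[0,0,0],"claw":-1},{"slide":[0,2,0],"angular":[0,0,0],"claw":-1},{"slide":[0,2,0],"angular":[0,0,0],"claw":-1},{"slide":[0,2,0],"angular":[0,0,0],"claw":-1}]'

```text
time: 8.6
ee_pos: [0.4927, -0.0612, 0.0603]
tcp_rot: [-180.0, -0.0, 104.2]
wrist_force: [-0.2, -0.2, -2.2]
opening: 0.0157
grasp_force: 50.3
```

Request:
play_rows --increments '[{"slide":[0,2,0],"angular":[0,0,0],"claw":-1},{"slide":[0,2,0],"angular":[0,0,0],"claw":-1},{"slide":[0,2,0],"angular":[0,0,0],"claw":-1},{"slide":[0,2,0],"angular":[0,0,0],"claw":-1},{"slide":[0,2,0],"angular":[0,0,0],"claw":-1}]'

```text
time: 9.1
ee_pos: [0.5024, -0.0588, 0.0603]
tcp_rot: [-180.0, -0.0, 104.2]
wrist_force: [0.1, -0.0, -2.6]
opening: 0.0152
grasp_force: 50.2
```

Request:
play_rows --increments '[{"slide":[0,2,0],"angular":[0,0,0],"claw":-1},{"slide":[0,2,0],"angular":[0,0,0],"claw":-1},{"slide":[0,2,0],"angular":[0,0,0],"claw":-1},{"slide":[0,2,0],"angular":[0,0,0],"claw":-1},{"slide":[0,2,0],"angular":[0,0,0],"claw":-1}]'

```text
time: 9.6
ee_pos: [0.5121, -0.0563, 0.0603]
tcp_rot: [-180.0, -0.0, 104.2]
wrist_force: [-1.3, -0.2, -3.5]
opening: 0.0152
grasp_force: 50.2
```

Request:
play_rows --increments '[{"slide":[0,2,0],"angular":[0,0,0],"claw":-1},{"slide":[0,2,0],"angular":[0,0,0],"claw":-1},{"slide":[0,2,0],"angular":[0,0,0],"claw":-1},{"slide":[0,2,0],"angular":[0,0,0],"claw":-1},{"slide":[0,2,0],"angular":[0,0,0],"claw":-1}]'

```text
time: 10.1
ee_pos: [0.5218, -0.0539, 0.0603]
tcp_rot: [180.0, 0.0, 104.2]
wrist_force: [-0.0, 0.0, -3.3]
opening: 0.0152
grasp_force: 50.3
```

Request:
play_rows --increments '[{"slide":[0,2,0],"angular":[0,0,0],"claw":-1},{"slide":[0,2,0],"angular":[0,0,0],"claw":-1},{"slide":[0,2,0],"angular":[0,0,0],"claw":-1},{"slide":[0,2,0],"angular":[0,0,0],"claw":-1},{"slide":[0,2,0],"angular":[0,0,0],"claw":-1},{"slide":[0,0,0],"angular":[0,0,0],"claw":-1}]'

```text
time: 10.7
ee_pos: [0.5316, -0.0514, 0.0603]
tcp_rot: [180.0, -0.0, 104.2]
wrist_force: [-0.3, -0.9, -3.7]
opening: 0.0153
grasp_force: 50.2
```

```bash
python3 - <<'E'
from h import *
o=bot.get_obs();print(o['ee_pos'],o['tcp_rot'],o['wrist_force'],rk(o['ee_pos']))
i=bot.camera_info('wrist');im=bot.camera('wrist')[:,:,::-1];cv2.imwrite('pics/w7.png',im)
E
```

```text
[ 0.53157218 -0.05137028  0.06027424] [ 1.79989163e+02 -1.74812588e-03  1.04196597e+02] [-0.31823701 -0.9009396  -3.71272378] [-11.38436034   3.63340565]
```

View pics/w7.png

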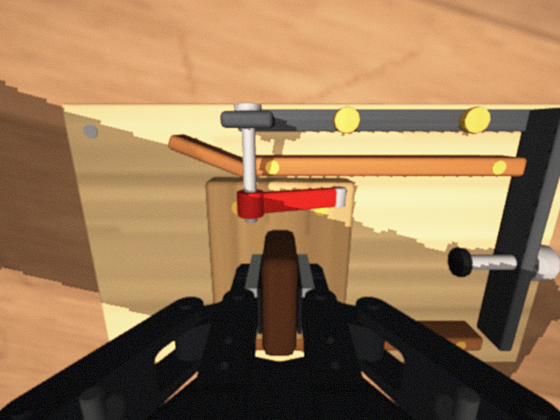

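Request:
play_rows --increments '[{"slide":[0,3,0],"angular":[0,0,0],"claw":-1},{"slide":[0,3,0],"angular":[0,0,0],"claw":-1},{"slide":[0,3,0],"angular":[0,0,0],"claw":-1},{"slide":[0,3,0],"angular":[0,0,0],"claw":-1},{"slide":[0,3,0],"angular":[0,0,0],"claw":-1},{"slide":[0,3,0],"angular":[0,0,0],"claw":-1},{"slide":[0,3,0],"angular":[0,0,0],"claw":-1}]'

```text
time: 11.45
ee_pos: [0.5519, -0.0463, 0.0603]
tcp_rot: [-180.0, -0.0, 104.2]
wrist_force: [-0.4, -1.4, -3.9]
opening: 0.0156
grasp_force: 50.3
```

Request:
play_rows --increments '[{"slide":[0,3,0],"angular":[0,0,0],"claw":-1},{"slide":[0,3,0],"angular":[0,0,0],"claw":-1},{"slide":[0,3,0],"angular":[0,0,0],"claw":-1},{"slide":[0,3,0],"angular":[0,0,0],"claw":-1},{"slide":[0,3,0],"angular":[0,0,0],"claw":-1},{"slide":[0,3,0],"angular":[0,0,0],"claw":-1},{"slide":[0,3,0],"angular":[0,0,0],"claw":-1}]'

```text
time: 12.15
ee_pos: [0.5723, -0.0411, 0.0603]
tcp_rot: [180.0, -0.0, 104.2]
wrist_force: [-0.9, 0.6, -2.9]
opening: 0.0154
grasp_force: 50.3
```

Request:
play_rows --increments '[{"slide":[0,2,0],"angular":[0,0,0],"claw":-1},{"slide":[0,2,0],"angular":[0,0,0],"claw":-1},{"slide":[0,2,0],"angular":[0,0,0],"claw":-1},{"slide":[0,2,0],"angular":[0,0,0],"claw":-1},{"slide":[0,2,0],"angular":[0,0,0],"claw":-1},{"slide":[0,0,0],"angular":[0,0,0],"claw":-1}]'

```text
time: 12.75
ee_pos: [0.582, -0.0387, 0.0603]
tcp_rot: [180.0, 0.0, 104.2]
wrist_force: [0.6, 0.5, -3.4]
opening: 0.0157
grasp_force: 50.2
```

Request:
play_rows --increments '[{"slide":[0,2,0],"angular":[0,0,0],"claw":-1},{"slide":[0,2,0],"angular":[0,0,0],"claw":-1},{"slide":[0,2,0],"angular":[0,0,0],"claw":-1},{"slide":[0,2,0],"angular":[0,0,0],"claw":-1},{"slide":[0,1,0],"angular":[0,0,0],"claw":-1},{"slide":[0,1,0],"angular":[0,0,0],"claw":-1},{"slide":[0,0,0],"angular":[0,0,0],"claw":-1}]'

```text
time: 13.45
ee_pos: [0.5915, -0.0362, 0.0602]
tcp_rot: [180.0, -0.0, 104.2]
wrist_force: [0.4, -0.1, -3.5]
opening: 0.0156
grasp_force: 50.2
```

Request:
play_rows --increments '[{"slide":[0,1,0],"angular":[0,0,0],"claw":-1},{"slide":[0,1,0],"angular":[0,0,0],"claw":-1},{"slide":[0,1,0],"angular":[0,0,0],"claw":-1},{"slide":[0,1,0],"angular":[0,0,0],"claw":-1},{"slide":[0,0,0],"angular":[0,0,0],"claw":-1}]'

```text
time: 13.95
ee_pos: [0.5953, -0.0353, 0.0603]
tcp_rot: [-180.0, 0.0, 104.2]
wrist_force: [-0.0, -0.6, -3.1]
opening: 0.0156
grasp_force: 50.3
```

Request:
play_rows --increments '[{"slide":[0,1,0],"angular":[0,0,0],"claw":-1},{"slide":[0,1,0],"angular":[0,0,0],"claw":-1},{"slide":[0,1,0],"angular":[0,0,0],"claw":-1},{"slide":[0,1,0],"angular":[0,0,0],"claw":-1},{"slide":[0,0,0],"angular":[0,0,0],"claw":-1}]'

```text
time: 14.45
ee_pos: [0.599, -0.0343, 0.0603]
tcp_rot: [-180.0, 0.0, 104.2]
wrist_force: [-5.1, -1.0, -0.2]
opening: 0.0156
grasp_force: 50.6
```

Request:
play_rows --increments '[{"slide":[0,1,0],"angular":[0,0,0],"claw":-1},{"slide":[0,1,0],"angular":[0,0,0],"claw":-1},{"slide":[0,1,0],"angular":[0,0,0],"claw":-1},{"slide":[0,1,0],"angular":[0,0,0],"claw":-1},{"slide":[0,0,0],"angular":[0,0,0],"claw":-1}]'

```text
time: 14.95
ee_pos: [0.6024, -0.0335, 0.0603]
tcp_rot: [-179.9, 0.0, 104.2]
wrist_force: [-7.9, -2.3, 0.9]
opening: 0.0152
grasp_force: 50.9
```

```bash
cat >> h.py <<'E'
def red(im):
    b=im.astype(int);m=((b[...,0]>120)&(b[...,1]<50)&(b[...,2]<60)).astype(np.uint8)
    m[:150]=0;m[260:]=0;m[:,420:]=0
    n,l,s,c=cv2.connectedComponentsWithStats(m);return s[1+np.argmax(s[1:,4])]
E
cat > s.py <<'E'
from h import *
import sys
o=bot.get_obs();print(o['time'],rk(o['ee_pos']),o['wrist_force'])
im=bot.camera('wrist');cv2.imwrite(f'pics/{sys.argv[1]}.png',im[:,:,::-1]);print(red(im))
for f in ('w6','w7'): print(f,red(cv2.imread(f'pics/{f}.png')[:,:,::-1]))
E
python3 s.py w8
```

```text
14.95 [61.64324555  3.57345994] [-7.91283117 -2.30723257  0.91511968]
[ 110  183   75   28 1232]
w6 [344 182  59  36 963]
w7 [ 238  188   97   31 1885]
```

Request:
play_rows --increments '[{"slide":[0,0.7,0],"angular":[0,0,0],"claw":-1},{"slide":[0,0.7,0],"angular":[0,0,0],"claw":-1},{"slide":[0,0,0],"angular":[0,0,0],"claw":-1}]'

```text
time: 15.3
ee_pos: [0.6035, -0.0332, 0.0603]
tcp_rot: [-179.9, -0.0, 104.2]
wrist_force: [-8.6, -3.1, 2.1]
opening: 0.0153
grasp_force: 51.0
```

```bash
python3 s.py w9
```

```text
15.3 [62.78045657  3.59278557] [-8.58729642 -3.13573989  2.06357116]
[ 108  183   75   28 1232]
w6 [344 182  59  36 963]
w7 [ 238  188   97   31 1885]
```

```bash
python3 - <<'E'
from h import *
i=bot.camera_info('wrist');a=np.radians(YAW);u=np.array([np.cos(a),np.sin(a)]);y=np.array([-u[1],u[0]])
for n,x,yy,z in [('pin',-23,43,.05),('rest',5.6,43,.014),('lift',18.6,43,.031)]:
    w=O+u*x/1e3+y*yy/1e3;print(n,proj('wrist',[*w,z],i))
im=cv2.imread('pics/w9.png');print(red(im[:,:,::-1]))
cv2.imwrite('pics/c9.png',cv2.resize(im[130:270,60:400],None,fx=2.3,fy=2.3))
E
```

```text
pin [ 98.67653595 203.51791282]
rest [182.45770923 188.2269455 ]
lift [196.49096616 194.61393774]
[ 108  183   75   28 1232]
```

View pics/c9.png

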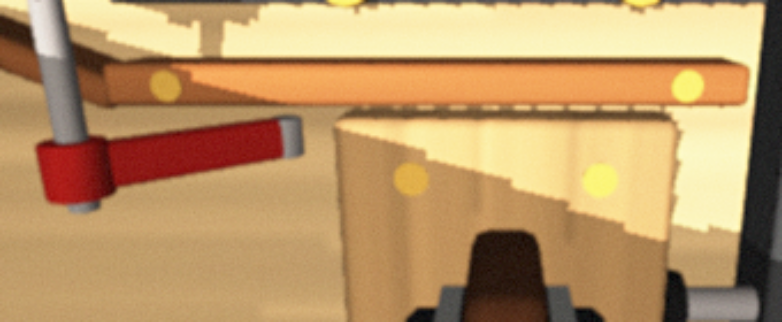

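Request:
play_rows --increments '[{"slide":[0,-0.7,0],"angular":[0,0,0],"claw":-1},{"slide":[0,-0.7,0],"angular":[0,0,0],"claw":-1},{"slide":[0,-0.6,0],"angular":[0,0,0],"claw":-1},{"slide":[0,0,0],"angular":[0,0,0],"claw":-1}]'

```text
time: 15.75
ee_pos: [0.6017, -0.0336, 0.0603]
tcp_rot: [-179.9, -0.0, 104.2]
wrist_force: [-7.6, -2.5, 1.2]
opening: 0.0155
grasp_force: 50.9
```

Request:
play_rows --increments '[{"slide":[0,-0.5,0],"angular":[0,0,0],"claw":-1},{"slide":[0,-0.5,0],"angular":[0,0,0],"claw":-1},{"slide":[0,0,0],"angular":[0,0,0],"claw":-1}]'

```text
time: 16.05
ee_pos: [0.6009, -0.0339, 0.0603]
tcp_rot: [-179.9, -0.0, 104.2]
wrist_force: [-6.6, -1.5, 0.2]
opening: 0.0158
grasp_force: 50.9
```

Request:
play_rows --increments '[{"slide":[0,-0.5,0],"angular":[0,0,0],"claw":-1},{"slide":[0,-0.5,0],"angular":[0,0,0],"claw":-1},{"slide":[0,0,0],"angular":[0,0,0],"claw":-1}]'

```text
time: 16.35
ee_pos: [0.6001, -0.0341, 0.0603]
tcp_rot: [-180.0, 0.0, 104.2]
wrist_force: [-4.8, -1.2, 0.2]
opening: 0.0155
grasp_force: 50.8
```

Request:
play_rows --increments '[{"slide":[0,-0.5,0],"angular":[0,0,0],"claw":-1},{"slide":[0,-0.5,0],"angular":[0,0,0],"claw":-1},{"slide":[0,0,0],"angular":[0,0,0],"claw":-1}]'

```text
time: 16.65
ee_pos: [0.5993, -0.0343, 0.0603]
tcp_rot: [-180.0, -0.0, 104.2]
wrist_force: [-4.4, -1.4, -0.1]
opening: 0.0154
grasp_force: 50.8
```

Request:
play_rows --increments '[{"slide":[0,-0.5,0],"angular":[0,0,0],"claw":-1},{"slide":[0,-0.5,0],"angular":[0,0,0],"claw":-1},{"slide":[0,0,0],"angular":[0,0,0],"claw":-1}]'

```text
time: 16.95
ee_pos: [0.5986, -0.0345, 0.0602]
tcp_rot: [-180.0, 0.0, 104.2]
wrist_force: [-4.3, -0.4, -2.3]
opening: 0.0153
grasp_force: 50.6
```

```bash
python3 s.py w10
```

```text
16.95 [57.69589723  3.59176694] [-4.30656868 -0.43571895 -2.28138791]
[ 118  183   74   28 1210]
w6 [344 182  59  36 963]
w7 [ 238  188   97   31 1885]
```

Request:
play_rows --increments '[{"slide":[0,-0.5,0],"angular":[0,0,0],"claw":-1},{"slide":[0,-0.5,0],"angular":[0,0,0],"claw":-1},{"slide":[0,0,0],"angular":[0,0,0],"claw":-1}]'

```text
time: 17.3
ee_pos: [0.5977, -0.0347, 0.0603]
tcp_rot: [180.0, 0.0, 104.2]
wrist_force: [-3.4, -1.2, -2.2]
opening: 0.0155
grasp_force: 50.5
```

Request:
play_rows --increments '[{"slide":[0,-0.5,0],"angular":[0,0,0],"claw":-1},{"slide":[0,-0.5,0],"angular":[0,0,0],"claw":-1},{"slide":[0,0,0],"angular":[0,0,0],"claw":-1}]'

```text
time: 17.6
ee_pos: [0.5967, -0.0349, 0.0602]
tcp_rot: [180.0, 0.0, 104.2]
wrist_force: [-2.2, -1.3, -2.8]
opening: 0.0151
grasp_force: 50.4
```

Request:
play_rows --increments '[{"slide":[0,0,0.4],"angular":[0,0,0],"claw":-1},{"slide":[0,-0.5,0],"angular":[0,0,0],"claw":-1},{"slide":[0,0,0],"angular":[0,0,0],"claw":-1}]' --squeeze 20

```text
time: 17.9
ee_pos: [0.5963, -0.035, 0.06]
tcp_rot: [180.0, 0.0, 104.2]
wrist_force: [-2.7, -1.1, -1.4]
opening: 0.0156
grasp_force: 50.5
```

Request:
play_rows --increments '[{"slide":[0,0,0],"angular":[0,0,0],"claw":-0.3},{"slide":[0,0,0],"angular":[0,0,0],"claw":-0.3},{"slide":[0,0,0],"angular":[0,0,0],"claw":-0.3},{"slide":[0,0,0],"angular":[0,0,0],"claw":-0.3},{"slide":[0,0,0],"angular":[0,0,0],"claw":-0.3}]'

```text
time: 18.4
ee_pos: [0.5963, -0.035, 0.06]
tcp_rot: [180.0, 0.0, 104.2]
wrist_force: [-0.9, 0.2, 0.1]
opening: 0.0298
grasp_force: 0.0
```

```bash
python3 s.py w11
```

```text
18.4 [55.34430648  3.62188699] [-0.85225225  0.20225696  0.05906233]
[ 123  183   73   28 1199]
w6 [344 182  59  36 963]
w7 [ 238  188   97   31 1885]
```

Released cleanly; retreat straight up.

Request:
play_rows --increments '[{"slide":[0,0,-5],"angular":[0,0,0],"claw":-0.3},{"slide":[0,0,-15],"angular":[0,0,0],"claw":-0.3},{"slide":[0,0,-30],"angular":[0,0,0],"claw":-0.3},{"slide":[0,0,-40],"angular":[0,0,0],"claw":-0.3},{"slide":[0,0,-30],"angular":[0,0,0],"claw":-0.3},{"slide":[0,0,0],"angular":[0,0,0],"claw":-0.3},{"slide":[0,0,0],"angular":[0,0,0],"claw":-0.3}]'

```text
time: 19.15
ee_pos: [0.5967, -0.0351, 0.1815]
tcp_rot: [179.9, 0.0, 104.2]
wrist_force: [0.9, -0.6, -0.4]
opening: 0.0297
grasp_force: 0.0
```

```bash
python3 - <<'E'
from h import *
o=bot.get_obs();print(o['ee_pos'],o['wrist_force'])
i=bot.camera_info('wrist');im=bot.camera('wrist');cv2.imwrite('pics/w12.png',im[:,:,::-1])
b=im.astype(int);m=((b[...,0]>110)&(b[...,1]<55)&(b[...,2]<65)).astype(np.uint8)
n,l,s,c=cv2.connectedComponentsWithStats(m);print(s[1:][s[1:,4]>80])
a=np.radians(YAW);u=np.array([np.cos(a),np.sin(a)]);y=np.array([-u[1],u[0]])
P=lambda x,yy,z:proj('wrist',[*(O+u*x/1e3+y*yy/1e3),z],i).round(1)
for x in (-20,-23): print('pin',P(x,43,.05),'rest',P(x+28.6,43,.014),'lift',P(x+41.6,43,.031))
g=cv2.cvtColor(im,cv2.COLOR_RGB2GRAY);hm=(g<80).astype(np.uint8)
for x,yy in [(47.5,-25),(47.5,25),(63.5,25),(63.5,-25)]: print('handle top exp',P(x,yy,.074))
n,l,s,c=cv2.connectedComponentsWithStats(hm);print([(r.tolist(),q.round(1).tolist()) for r,q in zip(s[1:],c[1:]) if 300<r[4]<20000])
E
```

```text
[ 0.59665559 -0.03507555  0.18153829] [ 0.85498884 -0.62448625 -0.39498756]
[[193 159  36  14 349]
 [179 161  13  15 167]
 [170 379  12  17  92]]
pin [191.5 168.2] rest [230.8 163.2] lift [241.9 165.4]
pin [188.1 168.2] rest [227.8 163.2] lift [238.6 165.4]
handle top exp [268.9 251.2]
handle top exp [268.2 194.5]
handle top exp [287.9 194.4]
handle top exp [287.4 251.1]
[([424, 0, 136, 79, 3460], [478.6, 46.0]), ([345, 117, 16, 147, 1103], [352.7, 202.1]), ([179, 159, 50, 17, 547], [201.9, 165.9]), ([269, 186, 19, 63, 1136], [277.9, 217.1]), ([448, 238, 109, 82, 3001], [493.1, 267.7]), ([500, 265, 60, 59, 1189], [530.5, 292.1])]
```

```bash
python3 -c "
from workcell import bot
print(bot.job_done())"
```

```text
the job is handed in; nothing more can be done
None
```

I slid the block into the rack, saw the catch drop behind it, released it at about 55 mm inward and backed the gripper clear, then handed the job in at about 19 s; the highest wrist force I read on the way in was about 9 N, and no verdict was returned.

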